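# Air out the glass kiln

## Task

Air out the cooled glass kiln: first swing the lever of the extraction damper until it stands straight up and leave it there, then lift the kiln's lid by its bar handle and hold it open at 30 degrees. The lid falls shut when let go, so finish while the fingers are still holding it by the handle at that angle. Leave the other things on the bench where they are.

Things in the scene. Friction and masses are not known exactly. Their poses are not given: they have to be found in the camera images.
- kiln: bench kiln, a fixed steel box 220 (x, depth) x 300 (y, width) x 150 high with 25 walls and a dark steel lid; origin under its centre on the bench; its x points from the bar-handle side to the hinge side, its y along the hinge, z up. A black controller box sits low on its hinge side (30 deep)
- lid_hinge (a point): point on the lid's hinge axis, mid-width, at the kiln's rim on the side away from the bar handle, 150 above the bench and 110 along the kiln's +x from its centre; the axis is parallel to the kiln's y
- lid (a joint): lid angle in rad: 0 shut and level, grows as the handle side rises (30 degrees = 0.524), stop at 1.3. The lid is a slab 220 x 300 x 25 thick, its underside level with the hinge; it always weighs shut with no stay or spring, about 0.4 to 1 kg, 2 to 5 N of lift at the bar
- bar_handle (a point): round steel bar 12 in diameter, 140 long, parallel to the kiln's y, on two flat end arms (127 clear between) at the lid's free edge; this point at the bar's centre, 270 from the hinge along the lid and 12 above the lid's underside, so 162 above the bench when shut; 50 from bar axis to lid edge, open above and below. Turns with the lid; pinched from above, it turns within the grip
- damper: extraction damper, fixed to the bench: aluminium duct box 110 (x) x 80 (y) x 70 high with a round stub on its +x end (to 115 from the centre) and a flange on its -x end (to 67); two grey cheeks on top reach 100 above the bench; origin under its centre; the lever swings in its x-z plane
- lever_pivot (a point): point on the lever's pivot axis (parallel to the damper's y), 85 above the bench, right above the damper's origin
- lever_knob (a point): centre of the black ball, 28 in diameter, at the end of the lever's 10 thick steel stem, 100 from the pivot
- lever (a joint): lever angle in rad: 0 leans 0.8 towards the damper's -x, 0.8 stands straight up, 1.6 leans 0.8 towards +x; stays where it is left (about 1.5 N at the ball to move it)
- paddle: bystander: flat dark plate 80 x 50 x 12 on a wooden handle, 260 long in all, lying loose; origin on its axis at the bench near the middle, handle to its -x, plate to its +x
- jar: bystander: glass jar 70 in diameter, 100 high; origin under its centre
- roller_rest: bystander: blue rod rest 90 x 110, about 132 high, with two aluminium rollers on top; origin under its centre
Things that resemble listed ones, but are neither listed nor needed, are in the scene too. Leave any brown, orange or purple look-alike of the damper alone.

How it is judged:
On the way, in this order (a step that is already met when the one before it is completed fails the run):
1. the damper lever stands upright, at rest, while the lid is still shut (value of joint lever between 0.68 and 0.92 rad and velocity of joint lever between -0.1 and 0.1 rad/s and value of joint lid below 0.1 rad), for 0.3 s.
2. the lid is raised to 30 degrees by its handle (value of joint lid between 0.419 and 0.628 rad and contact force between the fingers and lid above 0.5 N and distance between the grasp point and bar_handle below 0.08 m), for 0.3 s.
At the end, for the whole second after the job is handed in: the lid is held still at 30 degrees (24 to 36) by the fingers on its bar handle, no loose thing props it, and the damper lever stands upright within 7 degrees (all of step 2 and velocity of joint lid between -0.1 and 0.1 rad/s and value of joint lever between 0.68 and 0.92 rad and contact force between kiln and paddle below 0.1 N and contact force between kiln and jar below 0.1 N and contact force between kiln and roller_rest below 0.1 N); the arm keeps its last pose, push and grip.
It fails at once if a bystander is moved more than 30 mm (distance of any of paddle, jar, roller_rest from where it was at the start of the episode above 0.03 m).
It also fails if it takes over 51 s, if anything falls off the work surface, if the arm or the gripper's body presses on something with over 40 N, if the wrist force passes 120 N, or if a joint passes its speed limit or range.

## Robot

A 7-joint arm with a two-finger parallel gripper is mounted at the origin on the work surface. World frame = base frame: x ahead of the robot, y to its left, z up, the work surface at z = 0. Lengths are in m, angles in rad, forces in N, time in s.
With the tool pointing down it reaches from about 0.425 to 0.95 m from the base axis. Payload 4.7 kg.
Tool frame: the origin (TCP) lies on the centre line of the jaws, within the pads' length; the fingertips stand robot.nose_length ahead of it and the grasp point (between the pads) lies 8 mm behind it (robot.nose_length is the distance from the TCP to the fingertips, in m); z points along the fingers, y is the line along which they close (so a half turn about z gives the same grasp; the last joint's range is limited). The gripper opens to 85 mm and grips with 20 to 120 N. Pads are 22 mm wide; open, the fingers measure 114 mm over their backs; the gripper's body (76 mm by 85 mm) begins 54 mm behind the grasp point. The pads swing forward as they close: fully open they stand 13 mm farther back than shut.
Start: joints at [1.187, 0.469, -0.049, 1.532, 0.024, 1.141, -0.082], TCP at [0.235, -0.633, 0.242] pointing down, gripper open.
Joint ranges: [-2.59, 2.59], [-0.33, 1.99], [-1.39, 1.29], [0.1, 2.45], [-1.04, 4.18], [0.21, 1.99], [-2.66, 2.66]. Speed limits (rad/s): [2.57, 2.57, 3.14, 3.14, 3.14, 3.14, 3.14].

## Interface

Orientations are given as [roll, pitch, yaw] about the fixed x, y, z axes, in that order (R = Rz(yaw) Ry(pitch) Rx(roll)).
In Python, from plant import robot gives the robot as it stands. Calls block until the motion is done:
- robot.goto(position, orientation): joint-space move of the TCP to a pose.
- robot.move_straight(position, vel=0.15, attitude=None, contact_N=None): straight line of the TCP; attitude=None keeps the orientation; vel is the mean speed in m/s. With contact_N (N) it stops when the force on the tool has changed by that much, and returns True; else False.
- robot.move_joints(angles): joint-space move.
- robot.grip(opening, strength=None): opening from 0.0 (shut) to 1.0 (fully open); strength is the grip in N (None keeps the last); returns when the fingers have stopped.
- robot.sleep(seconds).
- robot.inverse_kinematics(position, orientation): joint angles nearest the present ones, or None.
- robot.sense(): the state.
- robot.grab_frame(name): name is "scene" or "top" or "wrist"; returns a dict with "image" (400x640x3 uint8, red, green, blue), "range_z" (400x640 float32, m along the optical axis (not along the pixel's ray), 0 where there is no reading), "fx", "fy", "cx", "cy" (pixels), "R" (3x3) and "t" (3): a world point X has camera coordinates R X + t. Camera axes: x right, y down, z forward; pixel columns grow to the right and rows downward; lengths in m; the calibration is good to about 2 mm. A picture is of the moment at which its call begins.
A pose or a line that the arm cannot do raises robot.IKError and nothing moves.
- robot.close_job(): hands the job in; it is judged then, once.
The state is a dict: "t": time; "joint_pos": joint angles; "joint_velocities": joint speeds; "effort": joint torques, N m; "tcp_pos": TCP position; "tcp_rot": TCP orientation; "wrist_force": force on the tool from outside, world axes, zero at the start; "torque": the same for the moment, N m; "opening": opening from 0.0 (shut) to 1.0 (fully open); "gripper_force": force on a finger pad.
Only numpy, scipy, OpenCV 4.12 (cv2) and the standard library are available. Lean on these libraries where they do the work, as an engineer would, in place of code of your own. Each camera call takes 0.05 s, during which the arm holds its last target. There are 200 camera calls.

## Working session

There is one attempt and no reset: what is moved stays moved. The work goes in short steps, each a Python script; the robot and the scene stay as the last script left them, time stands still between calls to the robot, and variables do not carry over. Pictures are saved under pics/ and viewed, at most 10 in all, crops included, and the job is handed in when it is done.

```bash
ls; mkdir -p pics; python3 - <<'E'
from plant import robot
import cv2, numpy as np
for n in("scene","top"):
    f=robot.grab_frame(n); np.savez(f"{n}.npz",**f)
    cv2.imwrite(f"pics/{n}0.png",f["image"][:,:,::-1])
    print(n,f["fx"],f["R"].round(3).tolist(),f["t"].round(3), (f["range_z"]>0).mean())
s=robot.sense();print(s["t"],s["tcp_pos"],s["tcp_rot"],s["opening"],robot.nose_length)
E
```

```text
pics
scene 369.7153330896086 [[0.614, 0.789, 0.011], [0.43, -0.323, -0.843], [-0.662, 0.522, -0.538]] [-0.283 -0.09   1.739] 0.9839140625
top 361.3408290368183 [[0.026, -1.0, -0.002], [-0.999, -0.026, -0.039], [0.039, 0.003, -0.999]] [-0.037  0.452  1.241] 0.99611328125
0.1 [ 0.23434244 -0.63246874  0.24135196] [-3.13980177e+00  2.17711135e-05  3.54822986e-01] 0.9993995995657157 0.011
```

View pics/scene0.png

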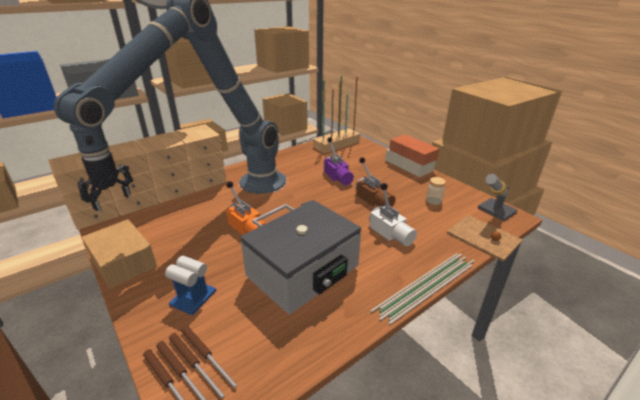

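View pics/top0.png

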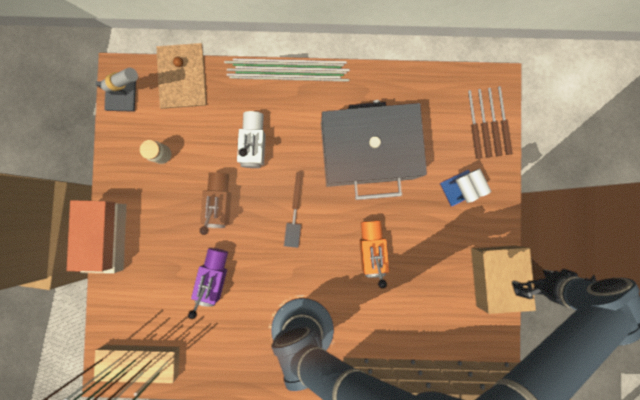

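The scene view shows the kiln (300,250), its bar (275,212), the white (true) damper (390,222) and roller rest (188,285). In the top view the kiln is at (375,145), the bar at (379,196), the damper at (251,140) with its knob near (243,152), the paddle at (295,210), the jar at (153,150) and the orange look-alike at (374,255).

```bash
cat > h.py <<'E'
import numpy as np, cv2
def load(n): return dict(np.load(n+".npz"))
def cloud(f):
    z=f["range_z"]; v,u=np.indices(z.shape)
    P=np.stack([(u-f["cx"])/f["fx"]*z,(v-f["cy"])/f["fy"]*z,z],-1)
    return (P-f["t"])@f["R"]
def proj(f,X):
    c=f["R"]@np.asarray(X)+f["t"]; return np.array([f["fx"]*c[0]/c[2]+f["cx"],f["fy"]*c[1]/c[2]+f["cy"]])
def ray(f,uv):
    d=f["R"].T@np.array([(uv[0]-f["cx"])/f["fx"],(uv[1]-f["cy"])/f["fy"],1]); return -f["R"].T@f["t"],d/np.linalg.norm(d)
def onplane(f,uv,z):
    o,d=ray(f,uv); return o+d*(z-o[2])/d[2]
def tri(rs):
    A=sum(np.eye(3)-np.outer(d,d) for o,d in rs); b=sum((np.eye(3)-np.outer(d,d))@o for o,d in rs)
    return np.linalg.solve(A,b)
E
python3 - <<'E'
from h import *
T=load("top");S=load("scene");P=cloud(T);I=T["image"].astype(int)
# lid top: dark, height .165-.185 ; 
reg=np.zeros((400,640),bool);reg[90:205,310:440]=1
m=reg&(abs(P[...,2]-.175)<.006)
r=cv2.minAreaRect(P[m][:,:2].astype(np.float32));print("lid",m.sum(),P[m].mean(0),r)
m=reg&(P[...,2]>.14)&(P[...,2]<.2); 
mb=m.copy();mb[:189]=0; print("bar",P[mb][:,2].min(),P[mb][:,2].max(),mb.sum(), np.argwhere(mb).min(0),np.argwhere(mb).max(0))
r2=np.zeros_like(reg);r2[105:172,225:275]=1
for lo,hi in((.06,.08),(.08,.11),(.11,.2)):
    m=r2&(P[...,2]>lo)&(P[...,2]<hi)
    if m.sum(): print(lo,m.sum(),P[m].mean(0),P[m].max(0),cv2.minAreaRect(P[m][:,:2].astype(np.float32)))
dk=r2&(I.max(2)<45);print("dark",dk.sum(),np.argwhere(dk).mean(0),P[dk].mean(0),P[dk].max(0))
a=cv2.resize(T["image"][100:175,220:290],None,fx=6,fy=6,interpolation=2)
b=cv2.resize(S["image"][185:260,355:425],None,fx=6,fy=6,interpolation=2)
cv2.imwrite("pics/z1.png",np.hstack([a[:450],b])[:,:,::-1][:, :800])
a=cv2.resize(T["image"][95:210,310:440],None,fx=3,fy=3);b=cv2.resize(S["image"][190:310,230:370],None,fx=2.85,fy=2.85)
h=min(len(a),len(b));cv2.imwrite("pics/z2.png",np.hstack([a[:h],b[:h]])[:,:,::-1])
E
```

```text
lid 7064 [ 0.61670428 -0.20344672  0.17464581] ((0.5917488932609558, -0.20694689452648163), (0.2738552391529083, 0.300466388463974), 6.491293430328369)
bar 0.15801090049128974 0.1717968539182708 207 [189 355] [199 401]
0.06 903 [0.63872939 0.18709341 0.06862967] [0.73458445 0.23069106 0.07874823] ((0.6432883739471436, 0.19007033109664917), (0.0808318480849266, 0.18170490860939026), 88.4958724975586)
0.08 107 [0.62125883 0.18747555 0.09526297] [0.65267813 0.21002499 0.10504501] ((0.6185831427574158, 0.1900395154953003), (0.039673078805208206, 0.06648701429367065), 86.4547348022461)
0.11 83 [0.58234599 0.18921146 0.17446409] [0.61201755 0.20192104 0.19271666] ((0.5884725451469421, 0.19179002940654755), (0.045548297464847565, 0.023480547592043877), 8.56944751739502)
dark 1 [150. 241.] [0.58207466 0.19176793 0.19089564] [0.58207466 0.19176793 0.19089564]
```

View pics/z1.png

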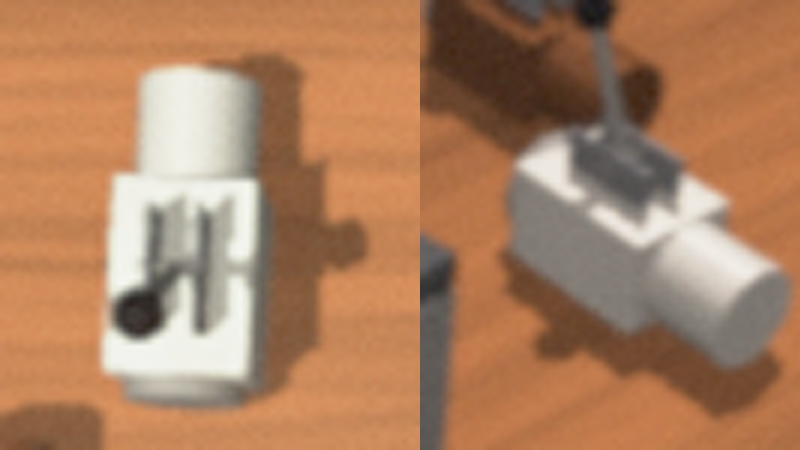

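View pics/z2.png

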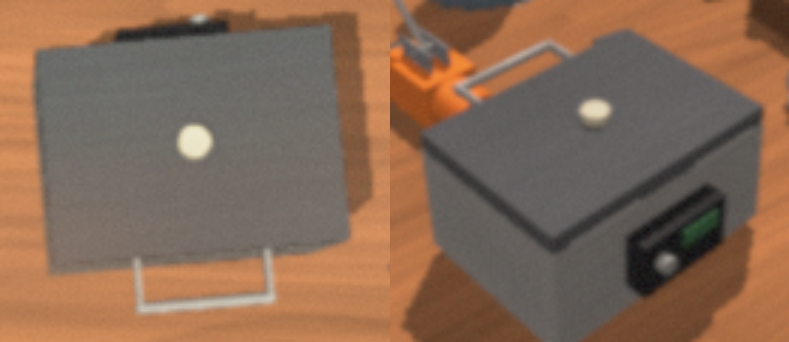

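z1: the black knob is at top (243,152) and scene (384,187), leaning towards the damper's flange (-x); the stub points up in the top view (+x). z2: the bar ends are at top (357.3,198) and (400.7,194.7), scene (252.8,222.6) and (285.4,205.4).

```bash
python3 - <<'E'
from h import *
T=load("top");S=load("scene");P=cloud(T);Q=cloud(S);I=T["image"].astype(int)
tr=lambda a,b:tri([ray(T,a),ray(S,b)])
def blob(f,u0,u1,v0,v1):
    g=f["image"].max(2)[v0:v1,u0:u1]; m=g<60; n,l,st,c=cv2.connectedComponentsWithStats(m.astype(np.uint8)); k=1+st[1:,4].argmax(); return c[k]+[u0,v0],st[k]
kt,a=blob(T,234,250,143,160);ks,b=blob(S,376,392,181,194);print(kt,a,ks,b)
print("knob",tr(kt,ks), "manual",tr((243,152),(384,186.7)))
e1=tr((357.3,198),(252.8,222.6));e2=tr((400.7,194.7),(285.4,205.4))
print("bar",e1,e2,np.linalg.norm(e1-e2),(e1+e2)/2)
v,u=np.indices((400,640));
m=(v>193)&(v<203)&(u>353)&(u<405)&(P[...,2]>.14)
p=P[m];vx,vy,x,y=cv2.fitLine(p[:,:2].astype(np.float32),cv2.DIST_HUBER,0,.01,.01).ravel();print("bar cloud",p.mean(0),np.degrees(np.arctan2(vy,vx)),p.min(0),p.max(0))
m=(v>90)&(v<190)&(u>310)&(u<440)&(abs(P[...,2]-.175)<.006)
print("lid",cv2.minAreaRect(P[m][:,:2].astype(np.float32)))
m=(v>105)&(v<172)&(u>225)&(u<275)&(abs(P[...,2]-.07)<.004)&(P[...,0]<.678)&(P[...,0]>.56)
print("dbox",cv2.minAreaRect(P[m][:,:2].astype(np.float32)),P[m].min(0),P[m].max(0))
print("box corners planar",[onplane(T,c,.07).round(4) for c in((239,129),(263.5,130),(237.5,161),(261.7,162.7))])
print("orange knob", P[275:292,374:392][I[275:292,374:392].max(2)<60].mean(0))
E
```

```text
[243.19047619 150.95238095] [ 6  6  6  6 21] [383.30434783 186.30434783] [ 5  3  6  6 23]
knob [0.5808364  0.18696672 0.17636358] manual [0.57954076 0.18970052 0.17268381]
bar [ 0.42661447 -0.21524198  0.09938199] [ 0.48888173 -0.23731436  0.21977924] 0.137331350301961 [ 0.4577481  -0.22627817  0.15958062]
bar cloud [ 0.45780999 -0.21191736  0.16642771] -85.368484 [ 0.44619434 -0.29022759  0.1594546 ] [ 0.46506774 -0.15225982  0.17179685]
lid ((0.6000484824180603, -0.20608162879943848), (0.2571275234222412, 0.3005412220954895), 6.367658615112305)
dbox ((0.6192815899848938, 0.19033083319664001), (0.07992527633905411, 0.11755140125751495), 88.39762115478516) [0.5602726  0.14902059 0.06600046] [0.6776087  0.23069106 0.07393428]
box corners planar [array([0.672 , 0.2257, 0.07  ]), array([0.6707, 0.1444, 0.07  ]), array([0.5653, 0.2271, 0.07  ]), array([0.5618, 0.1469, 0.07  ])]
orange knob [ 0.19935884 -0.23482995  0.18809218]
```

```bash
python3 - <<'E'
from h import *
from plant import robot
T=load("top");S=load("scene")
tr=lambda a,b:tri([ray(T,a),ray(S,b)])
e1=tr((357.3,198),(285.4,205.4));e2=tr((400.7,194.7),(252.8,222.6));d=e1-e2
print("bar",e1,e2,np.linalg.norm(d),(e1+e2)/2,np.degrees(np.arctan2(d[1],d[0]))-90)
a=np.radians(-1.3)
robot.move_straight([.235,-.633,.38],vel=.25)
robot.goto([.575,.189,.36],[np.pi,0,a])
f=robot.grab_frame("wrist");np.savez("w1.npz",**f);cv2.imwrite("pics/w1.png",f["image"][:,:,::-1])
s=robot.sense();print(s["t"],s["tcp_pos"],s["tcp_rot"],s["joint_pos"])
E
```

```text
bar [ 0.45039363 -0.15911439  0.16059026] [ 0.46385129 -0.29270315  0.1540648 ] 0.13442338442463947 [ 0.45712246 -0.22590877  0.15732753] 5.752539840448222
3.9667 [0.57541089 0.1881209  0.35985171] [ 3.14126824e+00  9.22077127e-05 -2.42186204e-02] [ 0.30596236  0.43423914 -0.98430492  1.50404546  0.3638506   1.39840817
 -2.29299487]
```

View pics/w1.png

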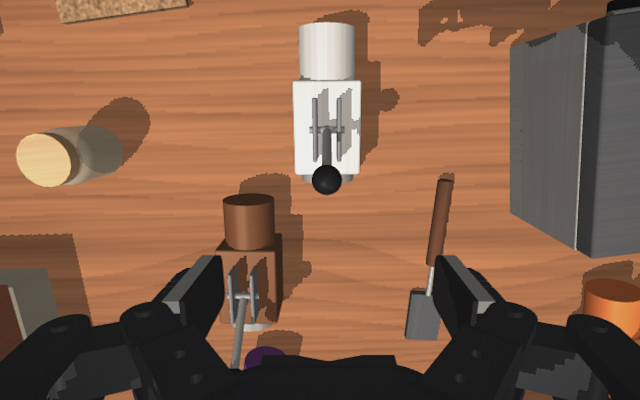

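The wrist view shows the knob at (327,180) and the damper box top at (293,81)-(361,174), with clear space around it.

```bash
python3 - <<'E'
from h import *
T=load("top");S=load("scene");W=load("w1")
k=tri([ray(T,(243.2,151.5)),ray(S,(383.5,186.5)),ray(W,(327,180))]);print("knob",k,[proj(f,k) for f in(T,S,W)])
print("knob TW",tri([ray(T,(243.2,151.5)),ray(W,(327,180))]))
c=[onplane(W,p,.07) for p in((293,81),(361,81),(293,174),(360,174))];print(np.round(c,4),np.mean(c,0))
P=cloud(W);m=np.zeros((400,640),bool);m[165:196,312:343]=1;m&=P[...,2]>.14;print(P[m].mean(0),P[m].max(0))
E
```

```text
knob [0.5792747  0.18841493 0.17444412] [array([243.17399413, 151.88094448]), array([383.60491431, 186.39112017]), array([327.46816759, 178.8570128 ])]
knob TW [0.57942142 0.18819529 0.17864639]
[[0.6731 0.2256 0.07  ]
 [0.6712 0.148  0.07  ]
 [0.5654 0.2311 0.07  ]
 [0.5635 0.1491 0.07  ]] [0.61829431 0.1884386  0.07      ]
[0.58134753 0.18906382 0.18829388] [0.6427726  0.20253496 0.49158051]
```

```bash
python3 - <<'E'
from h import *
from plant import robot
a=np.radians(-1.3);O=[np.pi,0,a]
robot.grip(.8,20)
robot.move_straight([.5795,.1885,.22],vel=.15,attitude=O)
robot.move_straight([.5795,.1885,.168],vel=.08)
robot.grip(0.0,20); s=robot.sense();print(s["t"],s["opening"],s["gripper_force"],s["wrist_force"])
for q in (.3,.2,.1,0.0):
    x=-.1*np.sin(q);robot.move_straight([.6185+x*np.cos(a),.1887+x*np.sin(a),.077+.1*np.cos(q)],vel=.06)
s=robot.sense();print(s["t"],s["tcp_pos"],s["wrist_force"],s["opening"])
robot.grip(.8)
s=robot.sense();robot.move_straight([.6185,.1887,.30],vel=.15)
robot.move_straight([.55,.1887,.36],vel=.2)
for n in("wrist","top"):
    f=robot.grab_frame(n);np.savez(n+"2.npz",**f)
    if n=="wrist":cv2.imwrite("pics/w2.png",f["image"][:,:,::-1])
print(robot.sense()["t"])
E
```

```text
6.6167 0.3093034353174924 19.781412184238434 [-0.55024033  2.34426025  2.28361208]
7.8917 [0.61951761 0.18869835 0.17716615] [ 1.36603525  2.88523044 -0.94479003] 0.3091665353102036
10.0417
```

View pics/w2.png

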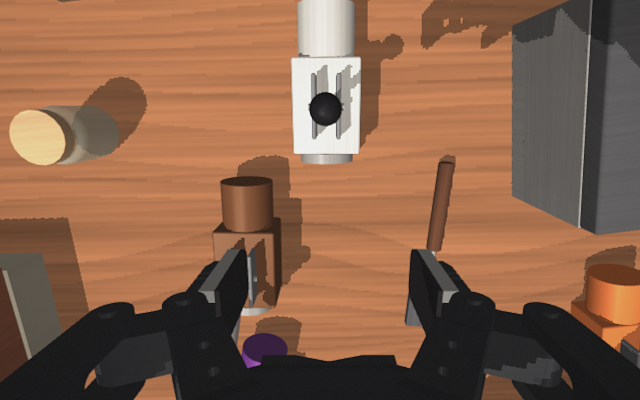

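The knob now sits at (325,109), between the cheeks and centred on the box: upright. I'll verify that numerically and move over the bar.

```bash
python3 - <<'E'
from h import *
from plant import robot
W=load("wrist2");T=load("top2")
print("knob",onplane(W,(325,109),.185),"box",np.mean([onplane(W,p,.07) for p in((293,58),(361,57),(293,154),(360,154))],0))
g=T["image"].max(2)[125:160,232:262]; 
for y in(95,-85):
    for p in([.457,-.225,.36],[.457,-.225,.155],[.50,-.221,.29]):
        j=robot.inverse_kinematics(p,[np.pi,0,np.radians(y)]);print(y,p,None if j is None else np.round(j,2))
E
```

```text
knob [0.61661182 0.18865787 0.185     ] box [0.61790444 0.18744189 0.07      ]
95 [0.457, -0.225, 0.36] [ 1.42  0.35 -1.32  1.7   0.35  1.36  0.13]
95 [0.457, -0.225, 0.155] [ 1.29  0.63 -1.25  1.97  0.69  1.06 -0.18]
95 [0.5, -0.221, 0.29] [ 1.28  0.53 -1.31  1.73  0.53  1.3  -0.06]
-85 [0.457, -0.225, 0.36] [ 0.08  0.1   0.33  1.77 -0.03  1.28 -2.64]
-85 [0.457, -0.225, 0.155] [ 0.26  0.3   0.14  2.02 -0.06  0.82 -2.62]
-85 [0.5, -0.221, 0.29] [ 0.06  0.22  0.33  1.8  -0.08  1.14 -2.63]
```

```bash
python3 - <<'E'
from h import *
from plant import robot
q=robot.inverse_kinematics([.457,-.225,.36],[np.pi,0,np.radians(-85)]);q=np.array(q);q[6]+=np.pi
robot.move_joints(q)
robot.grip(.45)
f=robot.grab_frame("wrist");np.savez("w3.npz",**f);cv2.imwrite("pics/w3.png",f["image"][:,:,::-1])
s=robot.sense();print(s["t"],s["tcp_pos"],s["tcp_rot"],s["joint_pos"])
for p in([.457,-.225,.155],[.50,-.221,.29]): print(np.round(robot.inverse_kinematics(p,[np.pi,0,np.radians(95)]),2))
E
```

```text
12.8667 [ 0.45700333 -0.22498286  0.35996768] [-3.14150614e+00 -1.41212851e-05  1.65809615e+00] [ 0.07510566  0.10164012  0.33095305  1.76722241 -0.03440854  1.27845734
  0.50169428]
[ 0.12  0.31  0.31  2.03 -0.13  0.82  0.59]
[ 0.07  0.22  0.32  1.79 -0.08  1.14  0.5 ]
```

View pics/w3.png

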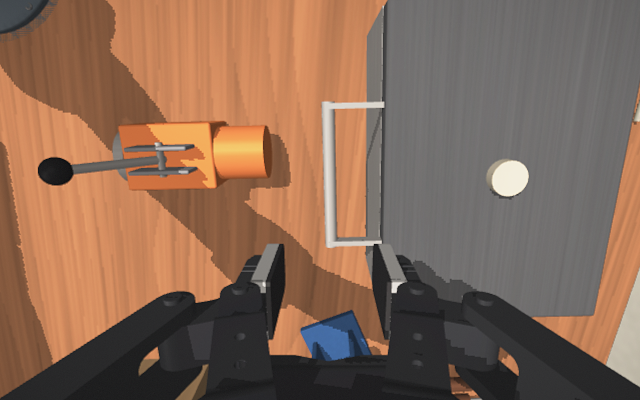

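The bar's axis runs from (327,103) to (331,246), with the fingers straddling that line; the roller rest is at (337,335), clear to the -y side.

```bash
python3 - <<'E'
from h import *
T=load("top");S=load("scene");W=load("w3")
A=tri([ray(T,(357.3,198)),ray(S,(285.4,205.4)),ray(W,(327.3,104))]);B=tri([ray(T,(400.7,194.7)),ray(S,(252.8,222.6)),ray(W,(331.3,245))])
print(A,B,(A+B)/2,np.linalg.norm(A-B),np.degrees(np.arctan2(*(A-B)[1::-1]))-90)
a,b=onplane(W,(327.3,104),.162),onplane(W,(331.3,245),.162);print(a,b,(a+b)/2,np.linalg.norm(a-b),np.degrees(np.arctan2(*(a-b)[1::-1]))-90)
P=cloud(W);m=np.zeros((400,640),bool);m[110:235,322:340]=1;m&=(P[...,2]>.14);p=P[m];print(m.sum(),p.mean(0),p[:,2].max())
m=np.zeros((400,640),bool);m[5:300,360:640]=1;m&=abs(P[...,2]-.175)<.004
print(cv2.minAreaRect(P[m][:,:2].astype(np.float32)))
e=[onplane(W,c,.175) for c in((388,6),(380,270))];d=e[0]-e[1];print(e,np.degrees(np.arctan2(d[1],d[0]))-90)
E
```

```text
[ 0.45073396 -0.15813392  0.16061135] [ 0.46584293 -0.29367342  0.15592526] [ 0.45828844 -0.22590367  0.15826831] 0.13645950946770852 6.36066284354996
[ 0.45154606 -0.1562741   0.162     ] [ 0.46752757 -0.29274663  0.162     ] [ 0.45953682 -0.22451036  0.162     ] 0.13740508833642429 6.679160192871109
1579 [ 0.45885803 -0.21712268  0.16945494] 0.4917347971367976
((0.6176748275756836, -0.19846397638320923), (0.22032588720321655, 0.2745194137096405), 6.389986991882324)
[array([ 0.49418372, -0.07542332,  0.175     ]), array([ 0.51744748, -0.30972441,  0.175     ])] 5.670314365350464
```

```bash
python3 - <<'E'
from h import *
from plant import robot
k=np.radians(6.4);O=[np.pi,0,np.radians(96.4)];u=np.array([np.cos(k),np.sin(k)])
bar=np.array([.459,-.2255]);H=bar+.27*u
robot.move_straight([*bar,.25],vel=.15,attitude=O)
c=robot.move_straight([*bar,.154],vel=.07,contact_N=12);print("contact",c)
robot.grip(0,60);s=robot.sense();print(s["t"],s["opening"],s["gripper_force"],s["wrist_force"],s["tcp_pos"])
if not c and s["opening"]>.07:
    r,f0=np.hypot(.27,.012),np.arctan2(.012,.27)
    for th in np.linspace(0,.524,7)[1:]:
        xy=H-r*np.cos(f0+th)*u; robot.move_straight([*xy,.15+r*np.sin(f0+th)-.008],vel=.06)
        s=robot.sense();print(s["t"],s["wrist_force"].round(1),s["opening"],s["tcp_pos"].round(4))
    robot.sleep(.5)
    for n in("scene","wrist"):
        f=robot.grab_frame(n);np.savez(n+"4.npz",**f)
        if n=="scene":cv2.imwrite("pics/s4.png",cv2.resize(f["image"][120:320,180:460],None,fx=2.5,fy=2.5)[:,:,::-1])
E
```

```text
contact False
15.6417 0.11532390373357441 58.52264106273651 [-3.88234197 -0.4381266   6.29861701] [ 0.45822529 -0.22564157  0.15438624]
16.1833 [-2.5 -1.2 -4.6] 0.11773461857136809 [ 0.4601 -0.2254  0.1772]
16.725 [-5.4 -2.5 -3. ] 0.11985210089654579 [ 0.4641 -0.2249  0.2009]
17.2667 [-6.3 -1.8 -2.3] 0.11263008697431512 [ 0.47   -0.2243  0.2237]
17.8083 [-7.  -2.4 -1.3] 0.11374494536949101 [ 0.4777 -0.2234  0.246 ]
18.35 [-8.1 -0.9  0.2] 0.11689454539564693 [ 0.4873 -0.2224  0.2675]
18.8917 [-10.3  -1.1   1.8] 0.11496012187617258 [ 0.4987 -0.2211  0.2882]
```

```bash
python3 - <<'E'
from h import *
P=cloud(load("scene4"));k=np.radians(6.4);u=np.array([np.cos(k),np.sin(k)]);w=np.array([-u[1],u[0]])
H=np.array([.459,-.2255])+.27*u
d=P[...,:2]-H;x=d@u;y=d@w;z=P[...,2]
m=(x>-.2)&(x<-.03)&(abs(y)<.14)&(z>.17)&(z<.32);print(m.sum())
vx,vz,*_=cv2.fitLine(np.stack([x[m],z[m]],1).astype(np.float32),cv2.DIST_HUBER,0,.01,.01).ravel();print("angle",np.degrees(np.arctan2(-vz/vx,1)))
E
```

```text
4496
angle 29.200802
```

View pics/s4.png

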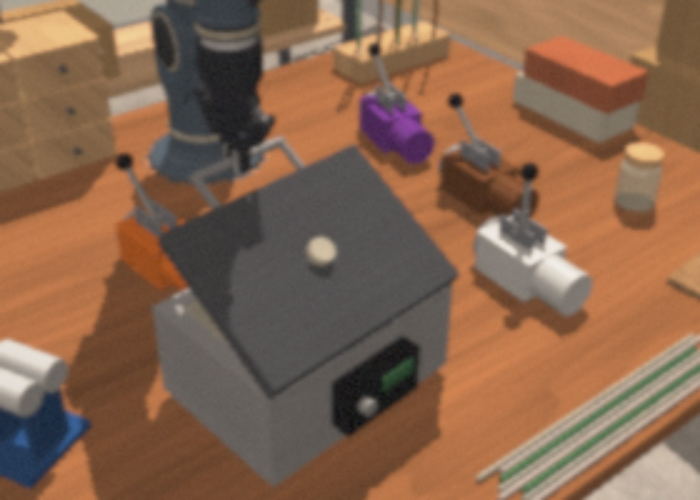

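The lid stands at 29.2°, with the bar at (240,165) in the fingers. The white damper's lever is upright at (528,195), and the bystanders in view are undisturbed. Handing in.

```bash
python3 -c "
from plant import robot
print(robot.sense()['joint_velocities'].round(3)); print(robot.close_job())"
```

```text
[ 0.002  0.001  0.001 -0.    -0.     0.001 -0.002]
the job is handed in; nothing more can be done
None
```

I handed the job in with the damper lever upright (knob within about 1.3 mm of straight above its pivot) and the fingers holding the kiln lid by its bar at about 29°; no verdict came back.

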